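# Close and bolt the topping caddy

### The job

The steel topping caddy on the counter has been left open: push its lid down with your fingertips until it is fully shut, without slamming it, and only then push the slide bolt by its knob all the way home through the lid's keeper. Nothing needs to be picked up: leave the pots standing around the caddy and the two small cups inside it where they are.

Things in the scene. Friction and masses are not known exactly. Their poses are not given: they have to be found in the camera images.
- caddy: Open-topped steel box, fixed to the counter: 190 mm along its x, 180 mm along its y, 90 mm high, walls 6 mm. Origin at the centre of the box's underside, z up. The lid is hinged along the top of its +y wall; the bolt housing stands against its -y wall.
- lid (a joint): Angle (rad) of the flat aluminium lid: 0 fully shut, growing as it opens, at most 1.7; upright near 1.57. Plate 192 mm along the caddy's x, 180 mm from hinge to free edge, 8 mm thick, about 0.25 kg. Its outer face is the top when shut and looks to the caddy's +y when upright. The hinge is stiff (0.4 N m): the lid stays where left; closing takes 1 to 4 N at 130 mm from the hinge.
- hinge_mid (a point): Middle of the lid's hinge line (underside of the lid), which runs along the caddy's x: at (0, 90, 90.5) mm in the caddy's frame. Its axes are those of the caddy.
- lid_edge (a point): Middle of the lid's free edge on its outer face, 180 mm from the hinge. Axes turn with the lid: y points from free edge to hinge, z out of the outer face. A small steel keeper (staple the bolt runs through: 27 mm wide in x, centred, 23 mm high) stands on the outer face 12 to 22 mm from this edge; the rest of the face is bare.
- bolt (a joint): Travel (m) of the slide bolt: 0 drawn fully back, 0.036 fully home (a hard stop); it grows as the bolt moves along the caddy's +y, towards the lid. It slides with about 1.5 N of friction and stays where it is left.
- bolt_knob (a point): Top centre of the bolt's knob, an upright round steel post 14 mm across, 140.5 mm above the counter; at travel 0 it lies at (0, -150, 140.5) mm in the caddy's frame. The bolt is a round bar of 10 mm, axis 106.5 mm above the counter, its tail ending 10 mm behind (-y of) the knob's axis. Seen from -y the knob is free from 111.5 to 140.5 mm above the counter.
- housing_top (a point): Top centre of the fixed white plastic bolt housing, at (0, -137.5, 98) mm in the caddy's frame, axes as the caddy's: 75 mm in x, 95 mm in y (y = -90 to -185 mm), flat top level with the shut lid. A fixed aluminium guide block, 28 mm in x, y = -91 to -106 mm, rises 17 mm above it; the bolt runs through it.
- quart_pot: Bystander: tall filled deli pot with lid, 116 mm across, 142 mm high, loose on the counter. Origin at the centre of its underside.
- pint_pot: Bystander: deli pot with lid, 116 mm across, 76 mm high, loose. Origin at the centre of its underside.
- low_pot: Bystander: low deli pot with lid, 116 mm across, 46 mm high, loose, standing on the hinge side of the caddy. Origin at the centre of its underside.
- cup_a: Bystander: small lidded cup, 64 mm across, 42 mm high, loose on the floor inside the caddy. Origin at the centre of its underside.
- cup_b: Bystander: a second small cup of the same size inside the caddy. Origin at the centre of its underside.

How it is judged:
On the way, in this order (a step that is already met when the one before it is completed fails the run):
1. the lid is pushed fully shut (value of joint lid below 0.035 rad), for 0.2 s.
2. then the bolt is pushed home (value of joint bolt above 0.032 m and value of joint lid below 0.035 rad), for 0.2 s.
At the end, for the whole second after the job is handed in: The lid is shut (within 0.035 rad, about 6 mm at its free edge), the bolt is home (within 4 mm of its stop), and all three pots and both cups are within 20 mm of where they stood (all of step 2 and distance of each of quart_pot, pint_pot, low_pot, cup_a, cup_b from where it was at the start of the episode below 0.02 m); the robot touches nothing.
It fails at once if the bolt is pushed out while the lid is still open (value of joint bolt above 0.025 m and value of joint lid above 0.08 rad).
It fails at once if the caddy, its lid or its bolt is pushed with the arm or the gripper body instead of the fingers (contact force between the arm and caddy above 5 N).
It fails at once if the lid is slammed (faster than 3 rad/s) (velocity of joint lid below -3 rad/s).
It fails at once if a pot or cup is lifted, carried, pushed away or tipped (distance of any of quart_pot, pint_pot, low_pot, cup_a, cup_b from where it was at the start of the episode above 0.02 m or angle between any of quart_pot, pint_pot, low_pot, cup_a, cup_b's own z axis and vertical above 0.35 rad).
It also fails if it takes over 40 s, if anything falls off the work surface, if the arm or the gripper's body presses on something with over 40 N, if the wrist force passes 120 N, or if a joint passes its speed limit or range.

### The arm

A 6-joint arm with a two-finger parallel gripper is mounted at the origin on the work surface. World frame = base frame: x ahead of the robot, y to its left, z up, the work surface at z = 0. Lengths are in m, angles in rad, forces in N, time in s.
With the tool pointing down it reaches from about 0.225 to 0.875 m from the base axis. Payload 3.4 kg.
Tool frame: the origin (TCP) lies between the finger pads; the fingertips stand 19 mm ahead of it and the grasp point (between the pads) is the TCP; z points along the fingers, y is the line along which they close (so a half turn about z gives the same grasp; the last joint's range is limited). The gripper opens to 85 mm and grips with 20 to 120 N. Pads are 22 mm wide; open, the fingers measure 114 mm over their backs; the gripper's body (76 mm by 85 mm) begins 54 mm behind the grasp point. The pads swing forward as they close: fully open they stand 13 mm farther back than shut.
Start: joints at [-1.327, 0.276, 1.505, -0, 1.361, -0.121], TCP at [0.205, -0.537, 0.25] pointing down, gripper open.
Joint ranges: [-2.89, 2.89], [-0.75, 2.08], [0.22, 2.7], [-1.18, 4.32], [0.11, 2.71], [-2.7, 2.7]. Speed limits (rad/s): [2.57, 2.57, 3.14, 3.14, 3.14, 3.14].

### API

Orientations are given as a unit quaternion [w, x, y, z].
In Python, from rig import get_state, imaging, ticket gives the robot as it stands. The module is installed in compiled form; this text tells all that it offers.
- The arm moves only by the shell command python3 -m inch 'ROWS' [FORCE]. ROWS is JSON, a list of rows, each an object with "claw": the opening, from -1 (shut) to 1 (fully open); "travel": the shift along the world's x, y, z in units of 200 mm (1.0 is 200 mm), a list of three; "turn": the turn about the world's z in units of 180 degrees (1.0 is 180 degrees). A call has 1 to 5 rows; each row is the pose to reach, as a shift and turn from the pose commanded when the call began, turning the shorter way round; what a row does not reach only later rows make up. A row lasts 1/10 s, in which the tool goes at most 50 mm and 8.59 degrees, less where a joint would pass 70% of its speed; a pose out of reach is approached as far as the arm can. A call with a number of a shift or a turn outside -1 to 1 is refused whole. A call with a gripper value outside its range is refused whole. The fingers move at their own pace and stop on an object; FORCE is the grip in N (left out, the last holds). Time passes only in rows, so rows that repeat a pose let the fingers close. It gives the time, the measured TCP pose, the force, the opening and the grip force at its end, in the units of the state.
- get_state(): the state, without advancing time (a new reading comes with each control period).
- imaging.get_image(name): name is "scene" or "top" or "wrist"; returns the picture (384x512x3 uint8, red, green, blue); there is no depth.
- imaging.camera_params(name): a dict with "camera_matrix" (3x3 intrinsics, pixels), "cam_to_world" (4x4, takes a point from camera to world coordinates); the wrist camera has in their place "T_tool_cam" (4x4, takes a point from camera to tool coordinates, whose origin is the TCP and whose axes are the flange's). Camera axes: x right, y down, z forward; pixel columns grow to the right and rows downward; lengths in m; the calibration is good to about 2 mm. A picture is of the moment at which its call begins: read the wrist's pose just before it. camera_params takes no time and is no camera call.
- ticket.sign_off(): hands the job in; it is judged then, once.
The state is a dict: "clock": time; "qpos": joint angles; "qd": joint speeds; "effort": joint torques, N m; "position": TCP position; "ee_rot": TCP orientation; "contact_force": force on the tool from outside, world axes, zero at the start; "moment": the same for the moment, N m; "width": finger opening in m; "gripper_force": force on a finger pad.
Only numpy, scipy, OpenCV 4.12 (cv2) and the standard library are available. Lean on these libraries where they do the work, as an engineer would, in place of code of your own. Each camera call takes 0.05 s, during which the arm holds its last target. There are 200 camera calls.

## Working session

There is one attempt and no reset: what is moved stays moved. The work goes in short steps, Python scripts to look and compute and a shell command to move; the robot and the scene stay as the last step left them, time stands still between calls to the robot, and variables do not carry over. Pictures are saved under pics/ and viewed, at most 10 in all, crops included, and the job is handed in when it is done.

```bash
mkdir -p pics; python3 - <<'E'
from rig import get_state, imaging
import cv2,numpy as np
s=get_state();print(s['clock'],s['position'],s['ee_rot'],s['width'])
for n in['scene','top']:
    cv2.imwrite(f'pics/{n}0.png',imaging.get_image(n)[:,:,::-1])
    p=imaging.camera_params(n);print(n,np.round(p['camera_matrix'],1).tolist(),np.round(p['cam_to_world'],4).tolist())
print(imaging.camera_params('wrist'))
E
```

```text
0.0 [ 0.20498806 -0.53667869  0.24939522] [-9.60368697e-04  9.83414642e-01  1.81369002e-01 -6.33236252e-05] 0.08529519771959196
scene [[370.4, 0.0, 253.8], [0.0, 370.4, 189.1], [0.0, 0.0, 1.0]] [[-0.8294, 0.4138, -0.3755, 0.9376], [0.5586, 0.6016, -0.5709, 0.5729], [-0.0103, -0.6833, -0.7301, 0.6866], [0.0, 0.0, 0.0, 1.0]]
top [[436.4, 0.0, 253.6], [0.0, 436.4, 186.7], [0.0, 0.0, 1.0]] [[0.1272, -0.9711, 0.2021, 0.4429], [-0.9919, -0.1236, 0.0306, 0.1057], [-0.0048, -0.2044, -0.9789, 0.9573], [0.0, 0.0, 0.0, 1.0]]
{'camera_matrix': array([[274.52796204,   0.        , 254.69663393],
       [  0.        , 274.52796204, 195.82017297],
       [  0.        ,   0.        ,   1.        ]]), 'T_tool_cam': array([[ 6.10095203e-04, -9.50134485e-01, -3.11839844e-01,
         7.96915866e-02],
       [ 9.99999558e-01,  8.02828935e-04, -4.89676118e-04,
        -2.02618730e-04],
       [ 7.15612215e-04, -3.11839407e-01,  9.50134555e-01,
        -1.24644902e-01],
       [ 0.00000000e+00,  0.00000000e+00,  0.00000000e+00,
         1.00000000e+00]])}
```

View pics/scene0.png

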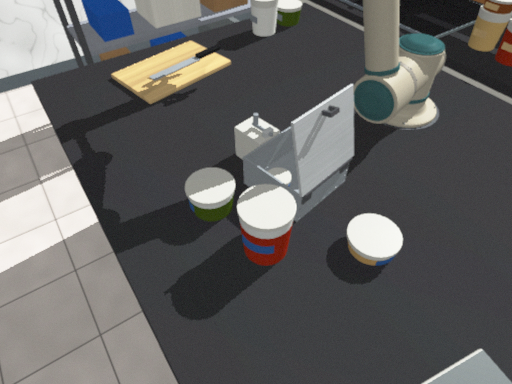

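View pics/top0.png

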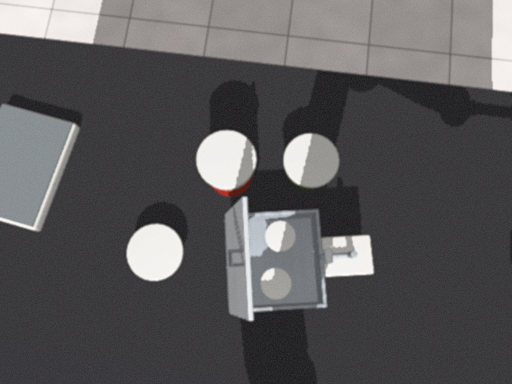

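The scene view shows the lid roughly upright, with the keeper near its top edge, and the white housing and knob at the robot's side. In the top view the box rim corners are about (318,210) and (326,307), the knob is near (352,253), and the lid edge runs from (246,198) to (252,320). I'll enlarge that area to measure it.

```bash
python3 - <<'E'
import cv2
a=cv2.imread('pics/top0.png')[190:330,215:385]
cv2.imwrite('pics/crop1.png',cv2.resize(a,None,fx=4.2,fy=4.2,interpolation=cv2.INTER_CUBIC))
E
```

```text
(no output)
```

View pics/crop1.png

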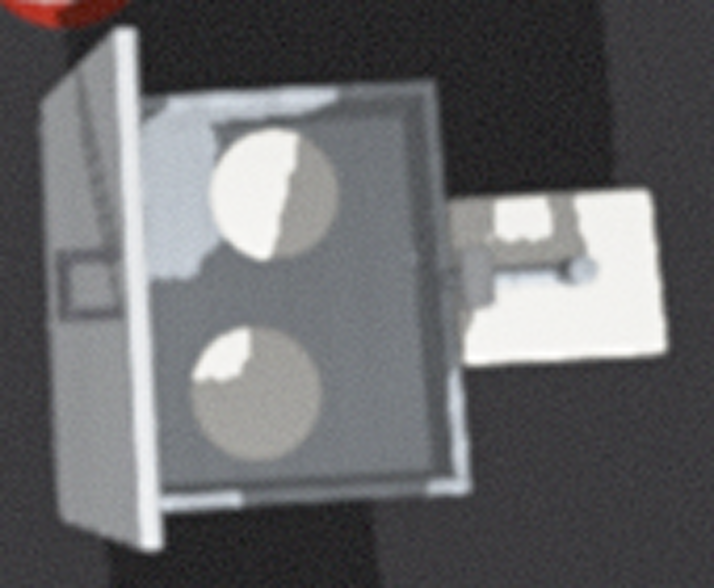

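```bash
cat > fit.py <<'E'
import numpy as np
from scipy.optimize import least_squares
from rig import imaging
p=imaging.camera_params('top');K=p['camera_matrix'];T=np.linalg.inv(p['cam_to_world'])
def proj(P): c=T[:3,:3]@P+T[:3,3]; u=K@c; return u[:2]/u[2]
def lid(x,r,h,t): return np.array([x,90-r*np.cos(t)+h*np.sin(t),90.5+r*np.sin(t)+h*np.cos(t)])
px=np.array([(436,82),(468,490),(652,188),(666,352),(582,268),(115,30),(140,548),(136,30),(160,548)])/4.2+[215,190]
def pts(t): return [np.array(q,float) for q in [(95,-90,90),(-95,-90,90),(37.5,-185,98),(-37.5,-185,98),(0,-150,140.5)]]+[lid(96,180,8,t),lid(-96,180,8,t),lid(96,180,0,t),lid(-96,180,0,t)]
def W(v,q): c,s=np.cos(v[2]),np.sin(v[2]); q=q/1000; return np.array([v[0]+c*q[0]-s*q[1],v[1]+s*q[0]+c*q[1],q[2]])
f=lambda v:np.concatenate([proj(W(v,q))-u for q,u in zip(pts(v[3]),px)])
r=least_squares(f,[.4,.05,0,1.4])
v=r.x
if __name__=='__main__':
    print('x y yaw lid',v.round(4));print(r.fun.reshape(-1,2).round(1).tolist())
    for n,q in dict(knob=(0,-150,140.5),hinge=(0,90,90.5),housing_end=(0,-185,98),guide=(0,-106,115)).items(): print(n,W(v,np.array(q)).round(4))
    print('edge inner',W(v,lid(0,180,0,v[3])),'outer',W(v,lid(0,180,8,v[3])))
    # pots tops
    for n,u,h in(('quart',(226,159),.142),('pint',(311,160),.076),('low',(155,252),.046)):
        d=p['cam_to_world'][:3,:3]@np.linalg.inv(K)@[*u,1];o=p['cam_to_world'][:3,3];print(n,(o+d*(h-o[2])/d[2]).round(3))
E
python3 fit.py
```

```text
x y yaw lid [0.4826 0.0714 0.1814 1.3343]
[[-1.4, -0.2], [-0.8, 0.5], [-1.6, 0.2], [-0.7, 0.1], [4.2, 0.3], [-0.1, -0.5], [0.0, 0.4], [-0.3, -0.6], [0.4, -0.0]]
knob [ 0.5096 -0.0762  0.1405]
hinge [0.4663 0.1599 0.0905]
housing_end [ 0.5159 -0.1106  0.098 ]
guide [ 0.5017 -0.0329  0.115 ]
edge inner [0.4739428  0.1184088  0.26548781] outer [0.47254001 0.12605848 0.26736254]
quart [0.659 0.191 0.142]
pint [0.697 0.022 0.076]
low [0.468 0.319 0.046]
```

```bash
sed -i 's/^r=least.*/idx=[0,1,2,3,6,7,8,9,10,11,12,13,14,15,16,17]\nr=least_squares(lambda v:np.delete(f(v),[8,9]),[.4,.05,0,1.4])/' fit.py; cat > plan.py <<'E'
from fit import *
print(v.round(4), f(v)[8:10])
s0=np.array([.205,-.5367,.2494])
def tcp(x,y,ztip): return W(v,np.array([x,y,ztip+19.]))
def show(n,P): print(n,P.round(3),'shift/200mm from start',((P-s0)/.2).round(2))
show('above',tcp(-50,115,330))
show('behind',tcp(-50,115,218))
for t in np.arange(1.4,-.01,-.1):
    y,z=90-130*np.cos(t)+8*np.sin(t),90.5+130*np.sin(t)+8*np.cos(t); show(f'lid {t:.1f}',tcp(-50,y+14,z))
show('knob pre',tcp(0,-190,119)); show('knob home',tcp(0,-114-7-14,119))
E
python3 plan.py
```

```text
[0.4829 0.0692 0.1805 1.3465] [5.40436468 0.3280197 ]
above [0.413 0.173 0.349] shift/200mm from start [1.04 3.55 0.5 ]
behind [0.413 0.173 0.237] shift/200mm from start [ 1.04  3.55 -0.06]
lid 1.4 [0.418 0.149 0.239] shift/200mm from start [ 1.06  3.43 -0.05]
lid 1.3 [0.42  0.136 0.237] shift/200mm from start [ 1.07  3.36 -0.06]
lid 1.2 [0.422 0.124 0.234] shift/200mm from start [ 1.09  3.3  -0.08]
lid 1.1 [0.424 0.112 0.229] shift/200mm from start [ 1.1   3.24 -0.1 ]
lid 1.0 [0.426 0.1   0.223] shift/200mm from start [ 1.11  3.18 -0.13]
lid 0.9 [0.428 0.089 0.216] shift/200mm from start [ 1.12  3.13 -0.17]
lid 0.8 [0.43  0.079 0.208] shift/200mm from start [ 1.13  3.08 -0.21]
lid 0.7 [0.432 0.07  0.199] shift/200mm from start [ 1.13  3.03 -0.25]
lid 0.6 [0.433 0.061 0.19 ] shift/200mm from start [ 1.14  2.99 -0.3 ]
lid 0.5 [0.435 0.054 0.179] shift/200mm from start [ 1.15  2.95 -0.35]
lid 0.4 [0.436 0.048 0.167] shift/200mm from start [ 1.15  2.92 -0.41]
lid 0.3 [0.437 0.043 0.156] shift/200mm from start [ 1.16  2.9  -0.47]
lid 0.2 [0.438 0.039 0.143] shift/200mm from start [ 1.16  2.88 -0.53]
lid 0.1 [0.438 0.036 0.13 ] shift/200mm from start [ 1.17  2.86 -0.59]
lid -0.0 [0.438 0.035 0.117] shift/200mm from start [ 1.17  2.86 -0.66]
knob pre [ 0.517 -0.118  0.138] shift/200mm from start [ 1.56  2.1  -0.56]
knob home [ 0.507 -0.064  0.138] shift/200mm from start [ 1.51  2.37 -0.56]
```

```bash
python3 -m inch '[{"claw":-1,"travel":[0,0,0.3],"turn":-0.04},{"claw":-1,"travel":[0,0.1,0.57],"turn":-0.058},{"claw":-1,"travel":[0.1,0.35,0.57],"turn":-0.058},{"claw":-1,"travel":[0.16,0.6,0.57],"turn":-0.058},{"claw":-1,"travel":[0.23,0.8,0.57],"turn":-0.058}]' 20
python3 -m inch '[{"claw":-1,"travel":[0.06,0.2,0],"turn":0},{"claw":-1,"travel":[0.12,0.4,0],"turn":0},{"claw":-1,"travel":[0.18,0.6,0],"turn":0},{"claw":-1,"travel":[0.24,0.8,0],"turn":0},{"claw":-1,"travel":[0.3,1,0],"turn":0}]'
python3 -m inch '[{"claw":-1,"travel":[0.06,0.2,0],"turn":0},{"claw":-1,"travel":[0.12,0.4,0],"turn":0},{"claw":-1,"travel":[0.18,0.6,0],"turn":0},{"claw":-1,"travel":[0.24,0.8,0],"turn":0},{"claw":-1,"travel":[0.3,1,0],"turn":0}]'
```

```text
clock: 0.6
position: [0.2499, -0.3798, 0.3647]
ee_rot: [0.0, 0.996, 0.09, 0.0]
contact_force: [0.6, -0.0, 0.6]
width: 0.0119
gripper_force: 0.0
clock: 1.1
position: [0.3097, -0.1794, 0.3641]
ee_rot: [-0.0, 0.996, 0.091, 0.0]
contact_force: [0.6, -0.8, -0.0]
width: 0.0001
gripper_force: 0.0
clock: 1.6
position: [0.3696, 0.0206, 0.3642]
ee_rot: [0.0, 0.996, 0.091, 0.0]
contact_force: [1.4, -0.1, 1.3]
width: -0.0001
gripper_force: 0.0
```

```bash
python3 -m inch '[{"claw":-1,"travel":[0.06,0.2,0],"turn":0},{"claw":-1,"travel":[0.11,0.4,0],"turn":0},{"claw":-1,"travel":[0.17,0.6,0],"turn":0},{"claw":-1,"travel":[0.22,0.85,0],"turn":0},{"claw":-1,"travel":[0.22,0.85,0],"turn":0}]'
python3 -m inch '[{"claw":-1,"travel":[0,0,-0.2],"turn":0},{"claw":-1,"travel":[0,0,-0.4],"turn":0},{"claw":-1,"travel":[0,0,-0.6],"turn":0},{"claw":-1,"travel":[0,0,-0.63],"turn":0},{"claw":-1,"travel":[0,0,-0.63],"turn":0}]'
python3 - <<'E'
from rig import imaging
import cv2
a=imaging.get_image('scene')[60:240,200:440,::-1];cv2.imwrite('pics/s1.png',cv2.resize(a,None,fx=3,fy=3))
E
```

```text
clock: 2.1
position: [0.4141, 0.194, 0.3633]
ee_rot: [-0.002, 0.996, 0.095, -0.001]
contact_force: [-1.0, -0.2, 0.6]
width: 0.0001
gripper_force: 0.0
clock: 2.6
position: [0.4133, 0.1881, 0.2378]
ee_rot: [0.0, 0.996, 0.091, -0.001]
contact_force: [0.3, 0.5, -0.2]
width: -0.0
gripper_force: 0.0
```

View pics/s1.png

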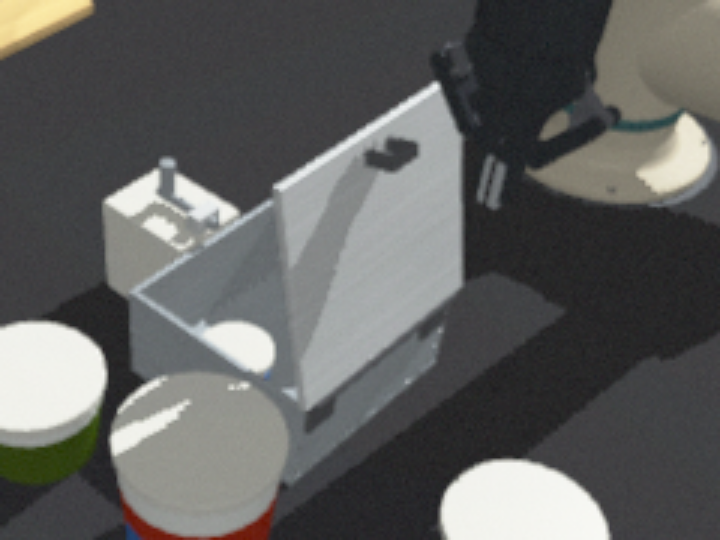

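The closed fingers are behind the lid's near end, at about (490,185). The gripper linkage bulges along the closing axis towards the lid, so I'll rise and turn 90° to point the slim side at the lid. First I'll check the last joint.

```bash
python3 -c "
from rig import get_state;print(get_state()['qpos'])"
```

```text
[ 2.74125073e-01  1.01049517e-01  1.76011215e+00 -2.66316003e-04
  1.27918235e+00  1.66294308e+00]
```

```bash
python3 -m inch '[{"claw":-1,"travel":[0,0.05,0.2],"turn":0},{"claw":-1,"travel":[0,0.1,0.4],"turn":0.04},{"claw":-1,"travel":[-0.05,0.1,0.5],"turn":0.08},{"claw":-1,"travel":[-0.1,0.08,0.5],"turn":0.12},{"claw":-1,"travel":[-0.1,0.05,0.5],"turn":0.165}]'
python3 -m inch '[{"claw":-1,"travel":[0,0,0],"turn":0.045},{"claw":-1,"travel":[0,0,0],"turn":0.09},{"claw":-1,"travel":[0,0,0],"turn":0.135},{"claw":-1,"travel":[0,0,0],"turn":0.18},{"claw":-1,"travel":[0,0,0],"turn":0.225}]'
python3 -m inch '[{"claw":-1,"travel":[0,0,0],"turn":0.045},{"claw":-1,"travel":[0,0,0],"turn":0.09},{"claw":-1,"travel":[0,0,-0.1],"turn":0.11},{"claw":-1,"travel":[0,0,-0.3],"turn":0.11},{"claw":-1,"travel":[0,0,-0.5],"turn":0.11}]'
python3 - <<'E'
from rig import imaging
import cv2
a=imaging.get_image('scene')[60:240,200:440,::-1];cv2.imwrite('pics/s2.png',cv2.resize(a,None,fx=3,fy=3))
E
sed -i 's/-50/-70/g;s/y+14/y+11/;s/-7-14/-7-11/' plan.py; sed -i 's/tcp(0,-140/tcp(0,-140/' plan.py; python3 plan.py
```

```text
clock: 3.15
position: [0.3942, 0.1992, 0.3424]
ee_rot: [0.0, 0.938, 0.346, 0.004]
contact_force: [0.3, 0.1, -0.4]
width: -0.0001
gripper_force: 0.0
clock: 3.65
position: [0.3949, 0.1989, 0.3413]
ee_rot: [0.001, 0.761, 0.649, 0.003]
contact_force: [0.1, 0.3, -0.0]
width: 0.0001
gripper_force: 0.0
clock: 4.15
position: [0.3962, 0.1993, 0.2408]
ee_rot: [0.002, 0.64, 0.769, 0.004]
contact_force: [0.9, 0.8, -1.2]
width: 0.0003
gripper_force: 0.0
[0.4829 0.0692 0.1805 1.3465] [5.40436468 0.3280197 ]
above [0.393 0.17  0.349] shift/200mm from start [0.94 3.53 0.5 ]
behind [0.393 0.17  0.237] shift/200mm from start [ 0.94  3.53 -0.06]
lid 1.4 [0.398 0.142 0.239] shift/200mm from start [ 0.97  3.39 -0.05]
lid 1.3 [0.401 0.129 0.237] shift/200mm from start [ 0.98  3.33 -0.06]
lid 1.2 [0.403 0.117 0.234] shift/200mm from start [ 0.99  3.27 -0.08]
lid 1.1 [0.405 0.105 0.229] shift/200mm from start [ 1.    3.21 -0.1 ]
lid 1.0 [0.407 0.094 0.223] shift/200mm from start [ 1.01  3.15 -0.13]
lid 0.9 [0.409 0.083 0.216] shift/200mm from start [ 1.02  3.1  -0.17]
lid 0.8 [0.411 0.073 0.208] shift/200mm from start [ 1.03  3.05 -0.21]
lid 0.7 [0.413 0.063 0.199] shift/200mm from start [ 1.04  3.   -0.25]
lid 0.6 [0.414 0.055 0.19 ] shift/200mm from start [ 1.05  2.96 -0.3 ]
lid 0.5 [0.416 0.048 0.179] shift/200mm from start [ 1.05  2.92 -0.35]
lid 0.4 [0.417 0.041 0.167] shift/200mm from start [ 1.06  2.89 -0.41]
lid 0.3 [0.418 0.036 0.156] shift/200mm from start [ 1.06  2.86 -0.47]
lid 0.2 [0.418 0.032 0.143] shift/200mm from start [ 1.07  2.84 -0.53]
lid 0.1 [0.419 0.03  0.13 ] shift/200mm from start [ 1.07  2.83 -0.59]
lid -0.0 [0.419 0.028 0.117] shift/200mm from start [ 1.07  2.82 -0.66]
knob pre [ 0.517 -0.118  0.138] shift/200mm from start [ 1.56  2.1  -0.56]
knob home [ 0.507 -0.061  0.138] shift/200mm from start [ 1.51  2.38 -0.56]
```

View pics/s2.png

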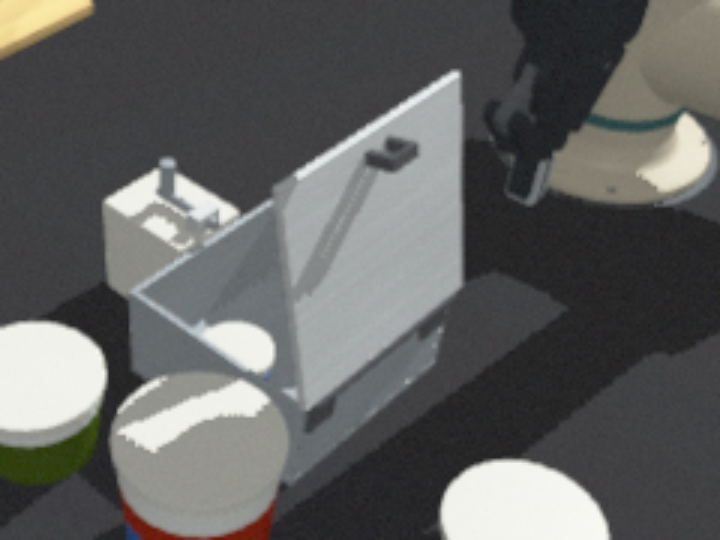

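The fingers, at about (525,180), are now slim side to the lid with clearance behind its near end. I'll sweep the lid down along the arc.

```bash
python3 -m inch '[{"claw":-1,"travel":[0.0,-0.1,-0.01],"turn":0},{"claw":-1,"travel":[0.01,-0.2,-0.01],"turn":0},{"claw":-1,"travel":[0.02,-0.28,-0.02],"turn":0},{"claw":-1,"travel":[0.02,-0.32,-0.02],"turn":0},{"claw":-1,"travel":[0.03,-0.36,-0.02],"turn":0}]'
python3 -m inch '[{"claw":-1,"travel":[0,-0.03,-0.01],"turn":0},{"claw":-1,"travel":[0.01,-0.06,-0.02],"turn":0},{"claw":-1,"travel":[0.01,-0.09,-0.03],"turn":0},{"claw":-1,"travel":[0.02,-0.12,-0.04],"turn":0},{"claw":-1,"travel":[0.02,-0.15,-0.055],"turn":0}]'
```

```text
clock: 4.7
position: [0.4008, 0.1274, 0.2363]
ee_rot: [0.0, 0.64, 0.768, 0.002]
contact_force: [0.2, 3.4, -0.9]
width: -0.0004
gripper_force: 1.3
clock: 5.2
position: [0.4042, 0.0965, 0.223]
ee_rot: [0.0, 0.64, 0.769, 0.0]
contact_force: [0.6, 1.7, 1.6]
width: 0.0001
gripper_force: 1.2
```

```bash
python3 -m inch '[{"claw":-1,"travel":[0.01,-0.055,-0.035],"turn":0},{"claw":-1,"travel":[0.02,-0.105,-0.075],"turn":0},{"claw":-1,"travel":[0.03,-0.155,-0.12],"turn":0},{"claw":-1,"travel":[0.04,-0.195,-0.165],"turn":0},{"claw":-1,"travel":[0.05,-0.23,-0.22],"turn":0}]'
python3 -m inch '[{"claw":-1,"travel":[0,-0.03,-0.055],"turn":0},{"claw":-1,"travel":[0.01,-0.055,-0.11],"turn":0},{"claw":-1,"travel":[0.01,-0.075,-0.17],"turn":0},{"claw":-1,"travel":[0.01,-0.09,-0.22],"turn":0},{"claw":-1,"travel":[0.01,-0.09,-0.25],"turn":0}]'
```

```text
clock: 5.7
position: [0.4132, 0.0496, 0.1782]
ee_rot: [-0.0, 0.64, 0.769, -0.001]
contact_force: [-1.4, 0.5, 2.5]
width: 0.0003
gripper_force: 1.0
clock: 6.2
position: [0.4155, 0.0324, 0.1281]
ee_rot: [-0.0, 0.64, 0.769, -0.001]
contact_force: [-0.4, -1.0, 1.5]
width: -0.0001
gripper_force: 0.8
```

```bash
python3 -m inch '[{"claw":-1,"travel":[0,0,-0.02],"turn":0},{"claw":-1,"travel":[0,0,-0.04],"turn":0},{"claw":-1,"travel":[0,0,-0.055],"turn":0},{"claw":-1,"travel":[0,0,-0.065],"turn":0},{"claw":-1,"travel":[0,0,-0.065],"turn":0}]'
```

```text
clock: 6.7
position: [0.4158, 0.0329, 0.1174]
ee_rot: [0.0, 0.64, 0.769, -0.0]
contact_force: [-3.8, -0.5, 11.6]
width: -0.0001
gripper_force: 5.7
```

```bash
python3 -m inch '[{"claw":-1,"travel":[0,0,-0.005],"turn":0},{"claw":-1,"travel":[0,0,-0.005],"turn":0},{"claw":-1,"travel":[0,0,0.1],"turn":0},{"claw":-1,"travel":[0,0,0.3],"turn":0},{"claw":-1,"travel":[0,0,0.5],"turn":0}]'
python3 -m inch '[{"claw":-1,"travel":[0.1,-0.18,0],"turn":0},{"claw":-1,"travel":[0.2,-0.36,0],"turn":0},{"claw":-1,"travel":[0.3,-0.54,0],"turn":0},{"claw":-1,"travel":[0.4,-0.7,0],"turn":0},{"claw":-1,"travel":[0.5,-0.8,0],"turn":0}]'
python3 - <<'E'
from rig import imaging
import cv2
a=imaging.get_image('top')[190:330,215:385,::-1];cv2.imwrite('pics/t3.png',cv2.resize(a,None,fx=4.2,fy=4.2,interpolation=cv2.INTER_CUBIC))
E
```

```text
clock: 7.2
position: [0.415, 0.0333, 0.217]
ee_rot: [-0.001, 0.64, 0.769, -0.0]
contact_force: [1.1, -0.8, 0.0]
width: 0.0002
gripper_force: 0.0
clock: 7.7
position: [0.5165, -0.1291, 0.2161]
ee_rot: [0.0, 0.64, 0.768, 0.0]
contact_force: [-0.3, 0.3, 0.1]
width: -0.0
gripper_force: 0.0
```

View pics/t3.png

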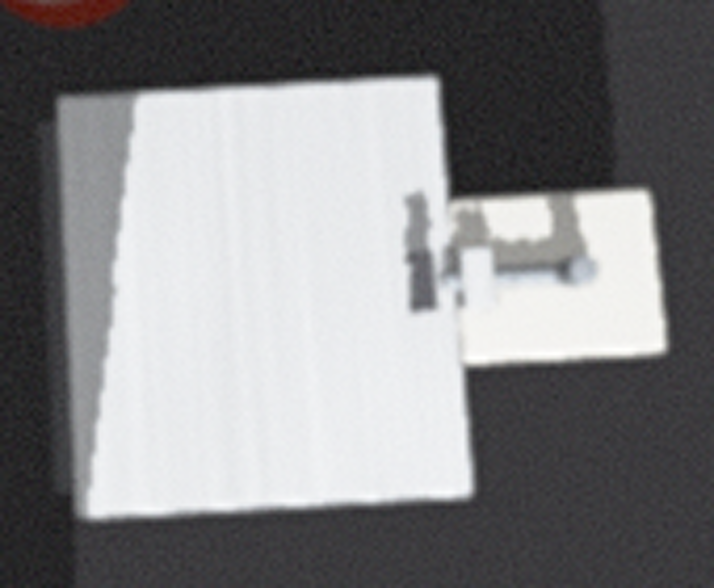

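The lid is flat and shut, and the knob at (582,268) is clear of the housing's end. I'll descend behind it.

```bash
python3 -m inch '[{"claw":-1,"travel":[0.01,0,-0.15],"turn":0},{"claw":-1,"travel":[0.01,0,-0.3],"turn":0},{"claw":-1,"travel":[0.01,0,-0.385],"turn":0},{"claw":-1,"travel":[0,0.06,-0.385],"turn":0},{"claw":-1,"travel":[-0.01,0.12,-0.385],"turn":0}]'
python3 -m inch '[{"claw":-1,"travel":[-0.01,0.03,0],"turn":0},{"claw":-1,"travel":[-0.01,0.06,0],"turn":0},{"claw":-1,"travel":[-0.02,0.09,0],"turn":0},{"claw":-1,"travel":[-0.02,0.12,0],"turn":0},{"claw":-1,"travel":[-0.02,0.12,0],"turn":0}]'
```

```text
clock: 8.25
position: [0.5136, -0.102, 0.1394]
ee_rot: [-0.0, 0.64, 0.768, 0.0]
contact_force: [0.5, -0.5, 1.2]
width: -0.0001
gripper_force: 0.0
clock: 8.75
position: [0.5099, -0.0785, 0.1397]
ee_rot: [0.0, 0.639, 0.769, 0.0]
contact_force: [-0.5, 0.3, -0.1]
width: -0.0001
gripper_force: 0.0
```

```bash
python3 -m inch '[{"claw":-1,"travel":[-0.005,0.03,0],"turn":0},{"claw":-1,"travel":[-0.01,0.06,0],"turn":0},{"claw":-1,"travel":[-0.02,0.08,0],"turn":0},{"claw":-1,"travel":[-0.02,0.09,0],"turn":0},{"claw":-1,"travel":[-0.02,0.1,0],"turn":0}]'
```

```text
clock: 9.25
position: [0.5056, -0.0591, 0.1393]
ee_rot: [-0.0, 0.64, 0.769, -0.0]
contact_force: [-0.4, -1.2, 0.8]
width: -0.0001
gripper_force: 0.8
```

```bash
python3 -m inch '[{"claw":-1,"travel":[0,0.015,0],"turn":0},{"claw":-1,"travel":[-0.005,0.03,0],"turn":0},{"claw":-1,"travel":[-0.005,0.04,0],"turn":0},{"claw":-1,"travel":[-0.01,0.05,0],"turn":0},{"claw":-1,"travel":[-0.01,0.05,0],"turn":0}]'
```

```text
clock: 9.75
position: [0.5055, -0.0571, 0.1396]
ee_rot: [0.006, 0.638, 0.77, -0.005]
contact_force: [0.8, -23.2, -3.4]
width: 0.0003
gripper_force: 11.6
```

```bash
python3 -m inch '[{"claw":-1,"travel":[0,0,0],"turn":0},{"claw":-1,"travel":[0,-0.1,0],"turn":0},{"claw":-1,"travel":[0.02,-0.25,0],"turn":0},{"claw":-1,"travel":[0.03,-0.35,0.2],"turn":0},{"claw":-1,"travel":[0.03,-0.4,0.44],"turn":0}]'
python3 -m inch '[{"claw":-1,"travel":[0,-0.2,0.1],"turn":0},{"claw":-1,"travel":[0,-0.4,0.2],"turn":0},{"claw":-1,"travel":[0,-0.6,0.3],"turn":0},{"claw":-1,"travel":[0,-0.6,0.3],"turn":0},{"claw":-1,"travel":[0,-0.6,0.3],"turn":0}]'
python3 - <<'E'
from rig import imaging
import cv2,numpy as np
a=imaging.get_image('top')[:,:,::-1];cv2.imwrite('pics/t4.png',a)
b=cv2.resize(a[190:330,215:385],None,fx=4.2,fy=4.2,interpolation=cv2.INTER_CUBIC);cv2.imwrite('pics/t4c.png',b)
E
```

```text
clock: 10.25
position: [0.5084, -0.1298, 0.2259]
ee_rot: [-0.003, 0.64, 0.768, -0.001]
contact_force: [1.4, -0.4, 0.3]
width: -0.0003
gripper_force: 0.0
clock: 10.75
position: [0.5096, -0.2493, 0.2869]
ee_rot: [-0.001, 0.64, 0.768, 0.001]
contact_force: [-0.0, -0.1, 0.2]
width: 0.0002
gripper_force: 0.0
```

View pics/t4c.png

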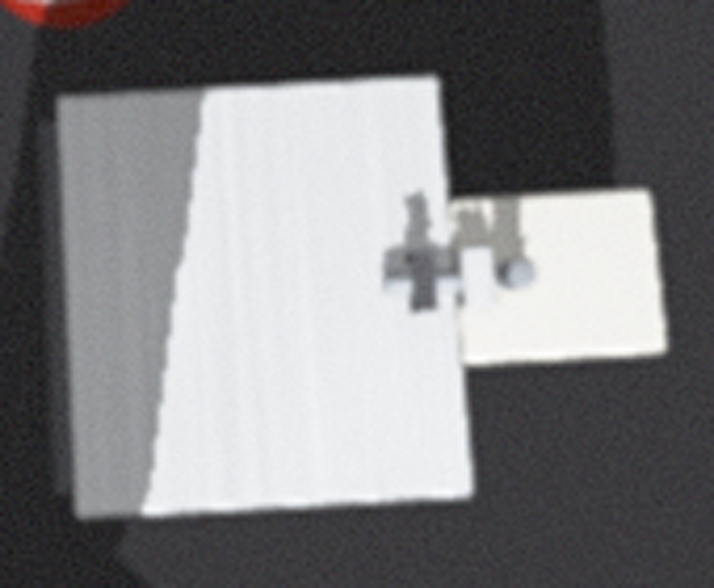

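View pics/t4.png

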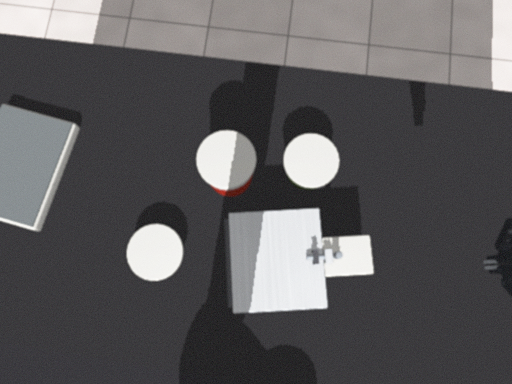

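The bolt now runs through the keeper. The knob moved from (582,268) to (518,270), which puts it at its stop, and it met 23 N there. The lid is flat, the pots are at the same pixels as before, and the arm is clear.

```bash
python3 -c "
from rig import ticket;print(ticket.sign_off())"
```

```text
the job is handed in; nothing more can be done
None
```

The lid is fully shut and the bolt is pushed home through the keeper; the pots stand where they were, the cups (now under the lid) weren't touched, and the job was handed in about 11 s into the 40 s limit, with no verdict returned.

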